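# Close up the curing box

## Task

Close up the curing box on the repair bench by pushing with the fingertips: first push its tray (with the phone in it) fully home, then swing the clear door fully shut over it, without slamming either. Leave the bottle, the jar and the screwdriver where they are, and take the fingers away when the door is shut.

Things in the scene. Friction and masses are not known exactly. Their poses are not given: they have to be found in the camera images.
- box: Grey bench-top curing box, fixed to the bench, 200 mm deep (its x), 250 mm wide (its y), 92 mm high. Origin at the centre of its underside on the work surface; its x axis points from the front to the back, y to its left (seen from the robot), z up. Its open front is the plane x = -100 mm, facing the robot more or less. It stands anywhere within some 20 cm and turned up to about 16 degrees.
- tray_front (a point): Centre of the outer (front) face of the tray's upright aluminium front plate, 172 mm wide, reaching from 16 to 72 mm above the bench; this point is 50 mm above the bench. Axes as the box's: push along +x. With the tray home it lies at (-102, 0, 50) mm in the box frame, 2 mm proud of the box front. No handle.
- tray (a joint): How far the tray stands out of the box, m: 0 is fully home against its stop, grows toward the robot; starts 0.05 to 0.09. Slides with about 2 N of friction, stays where it is left; no spring or latch.
- door_hinge (a point): Point on the upright hinge axis of the door, 50 mm above the bench, at (-110, +122, 50) mm in the box frame (left front corner). Its axes turn with the door: -y runs from the hinge along the door to its free edge, -x is the outward normal of the outer face (the axis lies mid-thickness). With the door shut these axes equal the box's.
- door_push (a point): Point on the door's outer face, 160 mm from the hinge axis, 50 mm above the bench; axes as door_hinge. The door is a flat clear panel in a grey plastic frame, 244 mm wide from hinge to free edge, 8 mm thick, from 8 to 88 mm above the bench, with no handle or latch. Push on this face, square to it, to shut the door.
- door (a joint): Opening angle of the door, rad: 0 is shut, about 1.57 stands straight out of the box front toward the robot; starts 1.35 to 1.75, to the left of the tray. Light friction (under 1 N at the push point), stays where it is left.
- bottle: Bystander: brown glass bottle, 44 mm across, 110 mm high, standing to the right of the box front. Origin at the centre of its underside.
- jar: Bystander: white plastic jar, 60 mm across, 75 mm high, standing to the left of the box, a little behind the door's hinge. Origin at the centre of its underside.
- driver: Bystander: screwdriver, 160 mm long, lying on the bench to the right in front of the box. Its x axis runs along it.

How it is judged:
On the way, in this order (a step that is already met when the one before it is completed fails the run):
1. the tray is pushed fully home while the door still stands open (value of joint tray below 0.005 m and value of joint door above 0.6 rad), for 0.2 s.
2. then the door is swung fully shut (value of joint tray below 0.005 m and value of joint door below 0.03 rad), for 0.2 s.
At the end, for the whole second after the job is handed in: The tray is within 5 mm of fully home and the door within 0.03 rad (about 2 degrees) of shut, both at rest, with the fingers clear (all of step 2 and velocity of joint door between -0.05 and 0.05 rad/s); the robot touches nothing.
It fails at once if the door is swung against the tray while the tray still stands out more than 20 mm (door under 0.5 rad) (value of joint tray above 0.02 m and value of joint door below 0.5 rad).
It fails at once if the tray is slammed (over 0.5 m/s) (velocity of joint tray below -0.5 m/s).
It fails at once if the door is slammed (over 3 rad/s) (velocity of joint door below -3 rad/s).
It fails at once if the bottle, jar or screwdriver is moved more than 20 mm or lifted (distance of any of bottle, jar, driver from where it was at the start of the episode above 0.02 m).
It also fails if it takes over 48 s, if anything falls off the work surface, if the arm or the gripper's body presses on something with over 40 N, if the wrist force passes 120 N, or if a joint passes its speed limit or range.

## Robot

A 7-joint arm with a two-finger parallel gripper is mounted at the origin on the work surface. World frame = base frame: x ahead of the robot, y to its left, z up, the work surface at z = 0. Lengths are in m, angles in rad, forces in N, time in s.
With the tool pointing down it reaches from about 0.4 to 0.875 m from the base axis. Payload 19.3 kg.
Tool frame: the origin (TCP) lies between the finger pads; the fingertips stand 17 mm ahead of it and the grasp point (between the pads) lies 2 mm behind it (bot.finger_overhang is the distance from the TCP to the fingertips, in m); z points along the fingers, y is the line along which they close (so a half turn about z gives the same grasp; the last joint's range is limited). The gripper opens to 85 mm and grips with 20 to 120 N. Pads are 22 mm wide; open, the fingers measure 114 mm over their backs; the gripper's body (76 mm by 85 mm) begins 54 mm behind the grasp point. The pads swing forward as they close: fully open they stand 13 mm farther back than shut.
Start: joints at [1.157, 0.521, -0.036, 1.599, 0.021, 1.021, -0.113], TCP at [0.211, -0.588, 0.248] pointing down, gripper open.
Joint ranges: [-2.91, 2.91], [-0.3, 2.13], [-1.5, 1.42], [0.17, 2.43], [-1.26, 4.41], [0.16, 1.93], [-2.52, 2.52]. Speed limits (rad/s): [1.89, 1.89, 2.39, 2.39, 3.01, 3.01, 3.01].

## Interface

Orientations are given as [roll, pitch, yaw] about the fixed x, y, z axes, in that order (R = Rz(yaw) Ry(pitch) Rx(roll)).
In Python, from workcell import observe, grab_frame, bot gives the robot as it stands.
- The arm moves only by the shell command python3 -m crank 'ROWS' [FORCE]. ROWS is a JSON object of lists of equal length, an entry for each row: "linear": the shift along the world's x, y, z each as a share of 0.25 m, from -1 to 1, a list of three; "delta_rot": the turn, a rotation vector about the world's x, y, z each as a share of 30 degrees, from -1 to 1, a list of three; "fingers": the opening, from -1 (shut) to 1 (fully open). In form: {"linear": [[dx, dy, dz], ...], "delta_rot": [[rx, ry, rz], ...], "fingers": [fingers, ...]}. A call has 1 to 5 rows; each row is the pose to reach, as a shift and turn from the pose commanded when the call began; what a row does not reach only later rows make up. A row lasts 1/10 s, in which the tool goes at most 50 mm and 8.59 degrees, less where a joint would pass 70% of its speed; a pose out of reach is approached as far as the arm can. A call with a number of a shift or a turn outside -1 to 1 is refused whole. A call with a gripper value outside its range is refused whole. The fingers move at their own pace and stop on an object; FORCE is the grip in N (left out, the last holds). Time passes only in rows, so rows that repeat a pose let the fingers close. It gives the time, the measured TCP pose, the force, the opening and the grip force at its end, in the units of the state.
- observe(): the state, without advancing time (a new reading comes with each control period).
- grab_frame(name): name is "scene" or "top" or "wrist"; returns a dict with "image" (480x640x3 uint8, red, green, blue), "mtx" (3x3 intrinsics, pixels), "xyz" and "orientation" of the camera in the world. Camera axes: x right, y down, z forward; pixel columns grow to the right and rows downward; lengths in m; the calibration is good to about 2 mm. A picture is of the moment at which its call begins. There is no depth.
- bot.job_done(): hands the job in; it is judged then, once.
The state is a dict: "clock": time; "qpos": joint angles; "qd": joint speeds; "joint_efforts": joint torques, N m; "position": TCP position; "tool_rot": TCP orientation; "force": force on the tool from outside, world axes, zero at the start; "moment": the same for the moment, N m; "grip_width": finger opening in m; "finger_force": force on a finger pad.
Only numpy, scipy, OpenCV 4.12 (cv2) and the standard library are available. Lean on these libraries where they do the work, as an engineer would, in place of code of your own. Each camera call takes 0.05 s, during which the arm holds its last target. There are 200 camera calls.

## Working session

There is one attempt and no reset: what is moved stays moved. The work goes in short steps, Python scripts to look and compute and a shell command to move; the robot and the scene stay as the last step left them, time stands still between calls to the robot, and variables do not carry over. Pictures are saved under pics/ and viewed, at most 10 in all, crops included, and the job is handed in when it is done.

```bash
ls; mkdir -p pics; python3 - <<'E'
from workcell import observe, grab_frame, bot
import cv2,json
for n in ("scene","top"):
    f=grab_frame(n); cv2.imwrite(f"pics/{n}0.png",f["image"][:,:,::-1]); print(n,f["mtx"],f["xyz"],f["orientation"])
s=observe(); print(s["clock"],s["position"],s["tool_rot"],bot.finger_overhang)
E
```

```text
pics
scene [[443.94935455   0.         321.0132468 ]
 [  0.         443.94935455 241.38289293]
 [  0.           0.           1.        ]] [ 0.98526997 -0.1994038   0.75709567] [-2.57775391  0.00551279  1.19992674]
top [[553.56513539   0.         319.89415055]
 [  0.         553.56513539 246.22376669]
 [  0.           0.           1.        ]] [ 0.49746449 -0.01643104  1.02964183] [-3.06297794 -0.03797406 -1.54916242]
0.1 [ 0.21054046 -0.5881947   0.24778142] [-3.14059770e+00  7.54179209e-05  3.43751509e-01] 0.017
```

View pics/top0.png

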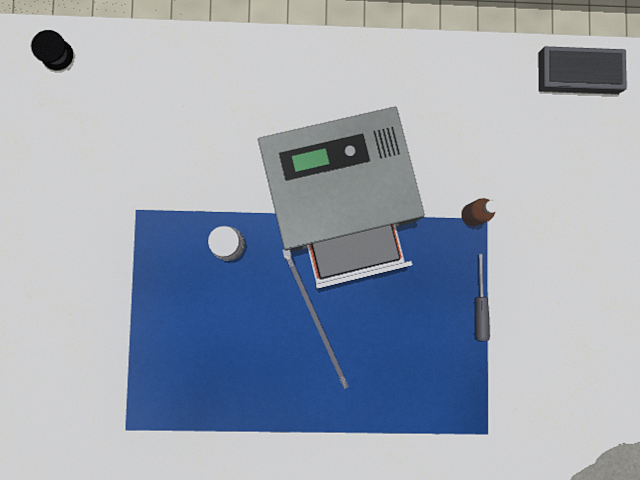

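View pics/scene0.png

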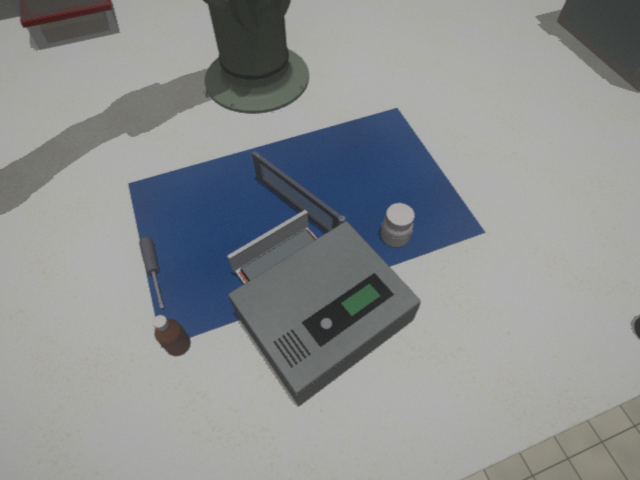

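The top view shows the box roof with corners at about (259,138), (396,107), (424,216) and (285,249). The tray plate's top front edge runs (317,287)-(411,265). The door's top edge runs from (287,252) to (346,387). The bottle (480,210), driver (481,300) and jar (226,243) all stand clear.

```bash
cat > h.py <<'E'
import numpy as np, cv2
from scipy.spatial.transform import Rotation as R
def ray(f,uv,z):
    d=R.from_euler('xyz',f["orientation"]).as_matrix()@np.linalg.inv(f["mtx"])@np.array([*uv,1.])
    c=np.array(f["xyz"]); return c+d*(z-c[2])/d[2]
E
python3 - <<'E'
from h import *
from workcell import grab_frame
np.set_printoptions(precision=4,suppress=True)
f=grab_frame("top")
P=[ray(f,p,.092)[:2] for p in [(259,138),(396,107),(424,216),(285,249)]]
bl,br,fr,fl=P
print("sizes W,D",[np.linalg.norm(a-b) for a,b in((bl,br),(fl,fr),(bl,fl),(br,fr))])
ang=lambda v:np.arctan2(v[1],v[0])
ys=[ang(bl-fl),ang(br-fr),ang(bl-br)-np.pi/2,ang(fl-fr)-np.pi/2]; yaw=np.mean(ys); c=np.mean(P,0)
print("yaw",ys,yaw,"c",c)
Rz=np.array([[np.cos(yaw),-np.sin(yaw)],[np.sin(yaw),np.cos(yaw)]])
w=lambda x,y:c+Rz@[x,y]
for n,p,z in(("trayL",(317,287),.072),("trayR",(411,265),.072),("hinge",(287,252),.088),("free",(346,387),.088)):
    q=ray(f,p,z)[:2]; print(n,q,"box",Rz.T@(q-c))
q=ray(f,(346,387),.088)[:2]; h=w(-.110,.122); d=q-h
print("hinge",h,"len",np.linalg.norm(d),"door angle",-(ang(d)-(yaw-np.pi/2)))
print("home front",w(-.102,0),"bottle",ray(f,(490,206),.11),"driver",ray(f,(481,254),.01),ray(f,(482,340),.02))
# cross check with scene roof corners
s=grab_frame("scene")
for p in[(346,226),(230,300),(301,391),(419,302)]: q=ray(s,p,.092)[:2];print("scene box",Rz.T@(q-c))
E
```

```text
sizes W,D [np.float64(0.2444909048171421), np.float64(0.24525655636569998), np.float64(0.19661674002312046), np.float64(0.196812057878223)]
yaw [np.float64(0.2555827222331654), np.float64(0.25947641521317416), np.float64(0.2594290224166458), np.float64(0.25862671142931903)] 0.2582787178230761 c [ 0.6924 -0.0849]
trayL [ 0.503  -0.0477] box [-0.1736  0.0843]
trayR [ 0.5448 -0.2107] box [-0.1749 -0.084 ]
hinge [0.5612 0.0052] box [-0.1039  0.1206]
free [ 0.3368 -0.0995] box [-0.3476  0.0767]
hinge [0.5549 0.005 ] len 0.24188468940660007 door angle 1.38228744658051
home front [ 0.5938 -0.1109] bottle [ 0.6463 -0.3371  0.11  ] driver [ 0.5715 -0.3548  0.01  ] [ 0.4134 -0.353   0.02  ]
scene box [-0.0882  0.1149]
scene box [-0.0846 -0.1281]
scene box [ 0.1036 -0.1169]
scene box [0.1006 0.119 ]
```

The roof sizes agree within 2%, the yaw is 0.258, the tray stands out about 73 mm and the door angle is about 1.38 rad. Moving above a point in front of the tray with the fingers shut.

```bash
python3 -m crank '{"linear":[[0.1,0.17,0],[0.2,0.34,0],[0.3,0.51,0],[0.39,0.68,0],[0.48,0.84,0]],"delta_rot":[[0,0,-0.163],[0,0,-0.163],[0,0,-0.163],[0,0,-0.163],[0,0,-0.163]],"fingers":[-1,-1,-1,-1,-1]}'
python3 -m crank '{"linear":[[0.1,0.17,0],[0.2,0.34,0],[0.3,0.51,0],[0.39,0.68,0],[0.49,0.88,0]],"delta_rot":[[0,0,0],[0,0,0],[0,0,0],[0,0,0],[0,0,0]],"fingers":[-1,-1,-1,-1,-1]}'
python3 -m crank '{"linear":[[0,0,-0.15],[0,0,-0.3],[0,0,-0.45],[0,0,-0.45],[0,0,-0.45]],"delta_rot":[[0,0,0],[0,0,0],[0,0,0],[0,0,0],[0,0,0]],"fingers":[-1,-1,-1,-1,-1]}'
python3 - <<'E'
from h import *
from workcell import grab_frame
cv2.imwrite("pics/top1.png",grab_frame("top")["image"][:,:,::-1])
E
```

```text
clock: 0.7
position: [0.3312, -0.3765, 0.2483]
tool_rot: [3.142, -0.0, 0.259]
force: [1.3, -1.2, 0.0]
grip_width: 0.0125
finger_force: 0.0
clock: 1.2
position: [0.4511, -0.162, 0.2484]
tool_rot: [3.141, -0.0, 0.258]
force: [1.2, -1.6, -0.3]
grip_width: 0.0001
finger_force: 0.0
clock: 1.7
position: [0.4505, -0.1637, 0.1364]
tool_rot: [-3.141, 0.001, 0.258]
force: [-0.4, 0.5, 0.9]
grip_width: -0.0003
finger_force: 0.0
```

View pics/top1.png

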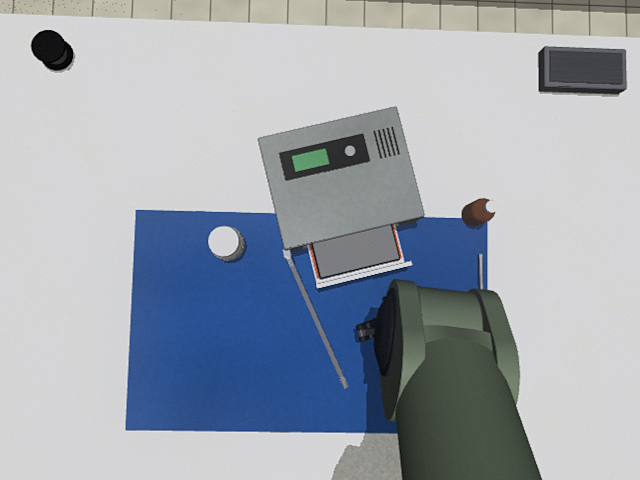

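```bash
python3 - <<'E'
from h import *
from workcell import grab_frame,observe
f=grab_frame("top")
def proj(f,p):
    v=R.from_euler('xyz',f["orientation"]).as_matrix().T@(np.array(p)-f["xyz"]); q=f["mtx"]@v; return q[:2]/q[2]
p=np.array(observe()["position"]); 
for dz in(-.017,.06,.15):print(proj(f,p+[0,0,dz]))
s=grab_frame("scene"); print(proj(s,p),proj(s,p-[0,0,.017])); cv2.imwrite("pics/s1.png",s["image"][:,:,::-1])
w=grab_frame("wrist"); print(w["xyz"],w["orientation"])
E
```

```text
[388.20129278 319.99357397]
[396.45747781 322.77891695]
[408.27420513 326.76546017]
[233.51063346 185.7928485 ] [235.11107901 191.74689883]
[ 0.51876802 -0.14564233  0.26429047] [ 2.86241085e+00 -2.58879095e-03 -1.31212824e+00]
```

View pics/s1.png

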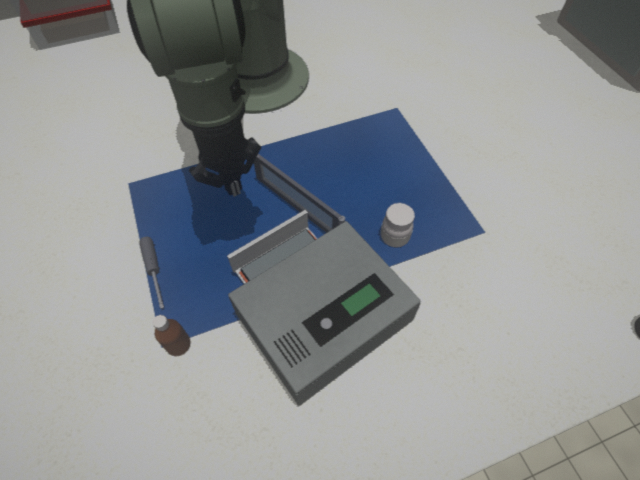

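The gripper's knuckles splay at the sides, and the fingertips at (237,188) match the projected TCP. The door and tray are undisturbed. Lowering and approaching the tray.

```bash
python3 -m crank '{"linear":[[0,0,-0.15],[0,0,-0.3],[0.05,0.013,-0.3],[0.1,0.026,-0.3],[0.155,0.041,-0.3]],"delta_rot":[[0,0,0],[0,0,0],[0,0,0],[0,0,0],[0,0,0]],"fingers":[-1,-1,-1,-1,-1]}'
python3 -m crank '{"linear":[[0.04,0.01,0],[0.08,0.02,0],[0.12,0.031,0],[0.155,0.041,0],[0.193,0.051,0]],"delta_rot":[[0,0,0],[0,0,0],[0,0,0],[0,0,0],[0,0,0]],"fingers":[-1,-1,-1,-1,-1]}'
```

```text
clock: 2.4
position: [0.4918, -0.1533, 0.063]
tool_rot: [3.14, -0.003, 0.258]
force: [0.4, -0.8, 0.5]
grip_width: 0.0
finger_force: 0.0
clock: 2.9
position: [0.5379, -0.1406, 0.0609]
tool_rot: [-3.142, 0.001, 0.258]
force: [-2.4, -0.3, 1.7]
grip_width: 0.0003
finger_force: 1.3
```

```bash
python3 -m crank '{"linear":[[0.03,0.008,0],[0.06,0.016,0],[0.09,0.024,0],[0.12,0.032,0],[0.14,0.037,0]],"delta_rot":[[0,0,0],[0,0,0],[0,0,0],[0,0,0],[0,0,0]],"fingers":[-1,-1,-1,-1,-1]}'
python3 -m crank '{"linear":[[0.012,0.003,0],[0.024,0.006,0],[0.024,0.006,0]],"delta_rot":[[0,0,0],[0,0,0],[0,0,0]],"fingers":[-1,-1,-1]}'
```

```text
clock: 3.4
position: [0.5731, -0.1312, 0.0607]
tool_rot: [-3.141, -0.0, 0.259]
force: [-2.6, 0.3, 1.5]
grip_width: -0.0004
finger_force: 1.1
clock: 3.7
position: [0.5789, -0.1298, 0.0608]
tool_rot: [3.142, -0.0, 0.259]
force: [-0.5, -0.5, 0.7]
grip_width: -0.0
finger_force: 0.0
```

```bash
python3 -m crank '{"linear":[[0.012,0.003,0],[0.024,0.006,0],[0.024,0.006,0]],"delta_rot":[[0,0,0],[0,0,0],[0,0,0]],"fingers":[-1,-1,-1]}'
python3 -m crank '{"linear":[[0.012,0.003,0],[0.012,0.003,0]],"delta_rot":[[0,0,0],[0,0,0]],"fingers":[-1,-1]}'
python3 -m crank '{"linear":[[0.012,0.003,0],[0.012,0.003,0]],"delta_rot":[[0,0,0],[0,0,0]],"fingers":[-1,-1]}'
```

```text
clock: 4.0
position: [0.585, -0.1283, 0.0608]
tool_rot: [3.142, -0.001, 0.259]
force: [-0.9, 0.2, -0.3]
grip_width: -0.0
finger_force: 0.0
clock: 4.2
position: [0.5878, -0.1277, 0.0608]
tool_rot: [3.141, -0.0, 0.258]
force: [-1.5, 0.2, 0.7]
grip_width: 0.0002
finger_force: 0.0
clock: 4.4
position: [0.5879, -0.128, 0.06]
tool_rot: [-3.141, 0.006, 0.257]
force: [-14.6, -4.2, 0.4]
grip_width: 0.0004
finger_force: 0.0
```

Force rose to 15 N at box x = -112 mm, so the tray is home against its stop. Retracting and rising.

```bash
python3 -m crank '{"linear":[[-0.1,-0.026,0],[-0.25,-0.066,0],[-0.4,-0.105,0],[-0.4,-0.105,0.2],[-0.4,-0.105,0.4]],"delta_rot":[[0,0,0],[0,0,0],[0,0,0],[0,0,0],[0,0,0]],"fingers":[-1,-1,-1,-1,-1]}'
python3 -m crank '{"linear":[[0,0,0.16],[0,0,0.16]],"delta_rot":[[0,0,0],[0,0,0]],"fingers":[-1,-1]}'
python3 - <<'E'
from h import *
from workcell import grab_frame,observe
np.set_printoptions(precision=3,suppress=True)
f=grab_frame("top");cv2.imwrite("pics/top2.png",f["image"][:,:,::-1])
s=observe();print(s["qpos"],s["position"],s["tool_rot"][2])
yaw=.258;h=np.array([.557,.005])
for t in (1.38,1.2,1.0,.8,.6,.4,.3,.2,.1,0):
    a=yaw-np.pi/2-t; n=yaw+np.pi-t; D=np.array([np.cos(a),np.sin(a)]);N=np.array([np.cos(n),np.sin(n)])
    print(t,h+.13*D+.015*N,"yawtool",yaw-t, "clear40",h+.13*D+.055*N)
E
```

```text
clock: 4.9
position: [0.4892, -0.1534, 0.1616]
tool_rot: [-3.14, 0.002, 0.258]
force: [0.8, -0.5, -0.6]
grip_width: 0.0004
finger_force: 0.0
clock: 5.1
position: [0.4929, -0.1538, 0.206]
tool_rot: [3.138, -0.008, 0.258]
force: [0.2, -0.2, -0.5]
grip_width: -0.0002
finger_force: 0.0
[ 0.331  0.409 -0.186  1.93   0.103  0.807 -1.224] [ 0.492 -0.154  0.203] 0.25806306459925965
1.38 [ 0.433 -0.038] yawtool -1.1219999999999999 clear40 [ 0.416 -0.002]
1.2 [ 0.443 -0.059] yawtool -0.942 clear40 [ 0.42  -0.027]
1.0 [ 0.458 -0.081] yawtool -0.742 clear40 [ 0.429 -0.054]
0.8 [ 0.477 -0.099] yawtool -0.542 clear40 [ 0.443 -0.078]
0.6 [ 0.499 -0.112] yawtool -0.34199999999999997 clear40 [ 0.462 -0.099]
0.4 [ 0.524 -0.122] yawtool -0.14200000000000002 clear40 [ 0.484 -0.116]
0.3 [ 0.537 -0.124] yawtool -0.04199999999999998 clear40 [ 0.497 -0.123]
0.2 [ 0.55  -0.126] yawtool 0.057999999999999996 clear40 [ 0.51  -0.128]
0.1 [ 0.563 -0.126] yawtool 0.158 clear40 [ 0.523 -0.132]
0 [ 0.576 -0.125] yawtool 0.258 clear40 [ 0.537 -0.135]
```

View pics/top2.png

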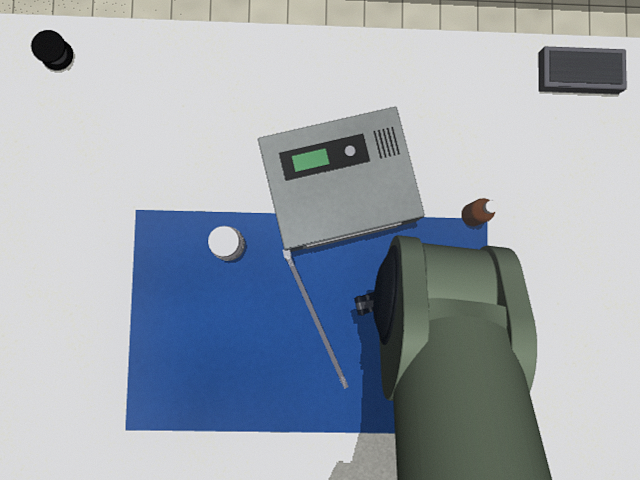

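The tray is home; the front at (285-424, 216-249) is flush and the door hasn't moved. Joint 7 lets the tool turn positive, so I'll push the door with the tool's -x side (yaw 2.02 at the start), crossing high over the door.

```bash
for i in 1 2 3; do :; done
python3 -m crank '{"linear":[[-0.02,0.04,0],[-0.04,0.09,0],[-0.06,0.13,0],[-0.08,0.18,0],[-0.1,0.22,0]],"delta_rot":[[0,0,0.2],[0,0,0.4],[0,0,0.6],[0,0,0.8],[0,0,1]],"fingers":[-1,-1,-1,-1,-1]}'
python3 -m crank '{"linear":[[-0.02,0.04,0],[-0.04,0.09,0],[-0.06,0.13,0],[-0.08,0.18,0],[-0.11,0.22,0]],"delta_rot":[[0,0,0.2],[0,0,0.4],[0,0,0.6],[0,0,0.8],[0,0,1]],"fingers":[-1,-1,-1,-1,-1]}'
python3 -m crank '{"linear":[[-0.02,0.04,0],[-0.04,0.09,0],[-0.06,0.13,0],[-0.08,0.17,0],[-0.11,0.2,0]],"delta_rot":[[0,0,0.2],[0,0,0.4],[0,0,0.6],[0,0,0.8],[0,0,1]],"fingers":[-1,-1,-1,-1,-1]}'
python3 -m crank '{"linear":[[0,0,0],[0,0,0],[0,0,0]],"delta_rot":[[0,0,0.2],[0,0,0.37],[0,0,0.37]],"fingers":[-1,-1,-1]}'
python3 - <<'E'
from h import *
from workcell import grab_frame,observe
print(np.round(observe()["qpos"],3))
f=grab_frame("scene");cv2.imwrite("pics/s2.png",f["image"][:,:,::-1])
E
```

```text
clock: 5.65
position: [0.465, -0.0974, 0.1998]
tool_rot: [-3.14, 0.0, 0.787]
force: [0.5, 0.0, -0.1]
grip_width: -0.0001
finger_force: 0.0
clock: 6.15
position: [0.4376, -0.0424, 0.1999]
tool_rot: [-3.14, -0.0, 1.31]
force: [0.3, 0.7, -0.4]
grip_width: -0.0002
finger_force: 0.0
clock: 6.65
position: [0.4101, 0.0076, 0.2]
tool_rot: [-3.141, -0.001, 1.834]
force: [0.6, -1.1, 0.3]
grip_width: -0.0
finger_force: 0.0
clock: 6.95
position: [0.4102, 0.0069, 0.2001]
tool_rot: [-3.141, -0.001, 2.025]
force: [-0.3, 0.3, -0.5]
grip_width: 0.0004
finger_force: 0.0
[ 0.4    0.313 -0.668  2.157  0.28   0.756  0.004]
```

View pics/s2.png

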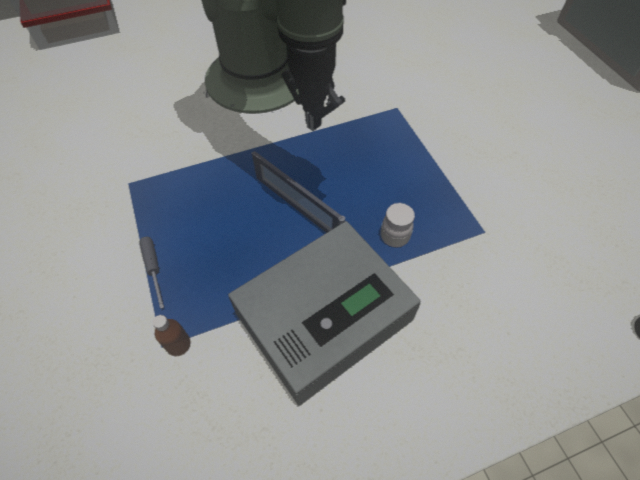

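The tool (315,125) is on the left, outer side of the door, clear of it. Descending, then starting the push.

```bash
python3 -m crank '{"linear":[[0,0,-0.14],[0,0,-0.28],[0,0,-0.42],[0,0,-0.54],[0,0,-0.54]],"delta_rot":[[0,0,0],[0,0,0],[0,0,0],[0,0,0],[0,0,0]],"fingers":[-1,-1,-1,-1,-1]}'
python3 -m crank '{"linear":[[0.04,-0.08,0],[0.08,-0.15,0],[0.1,-0.19,0],[0.115,-0.23,0],[0.132,-0.264,0]],"delta_rot":[[0,0,0],[0,0,0],[0,0,0.1],[0,0,0.22],[0,0,0.34]],"fingers":[-1,-1,-1,-1,-1]}'
```

```text
clock: 7.5
position: [0.4086, 0.0071, 0.0631]
tool_rot: [-3.137, -0.002, 2.022]
force: [0.3, -0.2, 0.6]
grip_width: 0.0003
finger_force: 0.0
clock: 8.0
position: [0.444, -0.0598, 0.0672]
tool_rot: [3.141, 0.001, 2.201]
force: [0.0, 1.9, -0.1]
grip_width: 0.0
finger_force: 0.4
```

```bash
python3 -m crank '{"linear":[[0.028,-0.044,0],[0.06,-0.088,0],[0.096,-0.124,0],[0.136,-0.16,0]],"delta_rot":[[0,0,0.19],[0,0,0.38],[0,0,0.57],[0,0,0.76]],"fingers":[-1,-1,-1,-1]}'
python3 -m crank '{"linear":[[0.044,-0.028,0],[0.088,-0.052,0],[0.136,-0.074,0],[0.188,-0.092,0]],"delta_rot":[[0,0,0.19],[0,0,0.38],[0,0,0.57],[0,0,0.76]],"fingers":[-1,-1,-1,-1]}'
python3 -m crank '{"linear":[[0.052,-0.008,0],[0.104,-0.016,0],[0.13,-0.016,0],[0.156,-0.016,0]],"delta_rot":[[0,0,0.19],[0,0,0.38],[0,0,0.475],[0,0,0.57]],"fingers":[-1,-1,-1,-1]}'
python3 - <<'E'
from h import *
from workcell import grab_frame,observe
print(np.round(observe()["qpos"],3))
f=grab_frame("top");cv2.imwrite("pics/top3.png",f["image"][:,:,::-1])
E
```

```text
clock: 8.4
position: [0.478, -0.0998, 0.0674]
tool_rot: [3.142, 0.001, 2.601]
force: [-1.6, 0.6, 0.3]
grip_width: -0.0002
finger_force: 0.4
clock: 8.8
position: [0.5249, -0.1229, 0.0675]
tool_rot: [-3.141, 0.0, 2.998]
force: [-0.5, 0.8, 0.7]
grip_width: 0.0002
finger_force: 0.4
clock: 9.2
position: [0.5638, -0.1266, 0.0675]
tool_rot: [3.141, 0.0, -2.988]
force: [-1.5, 0.1, 0.3]
grip_width: -0.0001
finger_force: 0.3
[ 0.662  0.831 -0.806  1.823  0.793  0.846  1.182]
```

View pics/top3.png

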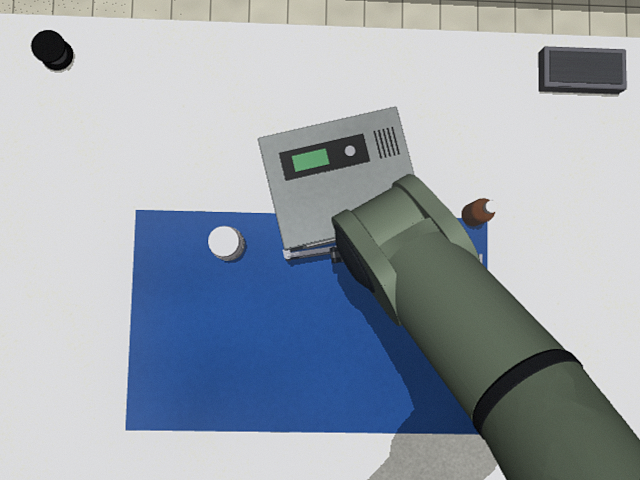

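The door is nearly shut: its visible top edge runs (287,255)-(330,252), with a small opening left. Finishing in small steps until the force rises.

```bash
python3 -m crank '{"linear":[[0.02,0,0],[0.036,0.002,0],[0.036,0.002,0]],"delta_rot":[[0,0,0.1],[0,0,0.18],[0,0,0.18]],"fingers":[-1,-1,-1]}'
python3 -m crank '{"linear":[[0.012,0.003,0],[0.012,0.003,0]],"delta_rot":[[0,0,0],[0,0,0]],"fingers":[-1,-1]}'
python3 -m crank '{"linear":[[0.012,0.003,0],[0.012,0.003,0]],"delta_rot":[[0,0,0],[0,0,0]],"fingers":[-1,-1]}'
```

```text
clock: 9.55
position: [0.5727, -0.1259, 0.067]
tool_rot: [3.141, 0.001, -2.895]
force: [-0.6, -0.4, -0.3]
grip_width: 0.0
finger_force: 0.0
clock: 9.75
position: [0.5753, -0.1251, 0.0663]
tool_rot: [-3.141, -0.001, -2.896]
force: [-2.8, -1.0, 3.2]
grip_width: 0.0003
finger_force: 1.5
clock: 9.95
position: [0.5755, -0.1252, 0.066]
tool_rot: [-3.141, -0.007, -2.896]
force: [-27.2, -3.9, 25.7]
grip_width: 0.0001
finger_force: 12.6
```

Hard stop at box x = -123 mm, where -125 was expected for shut. Backing off and checking.

```bash
python3 -m crank '{"linear":[[-0.04,-0.01,0],[-0.12,-0.03,0],[-0.25,-0.066,0],[-0.4,-0.105,0.1],[-0.4,-0.105,0.2]],"delta_rot":[[0,0,0],[0,0,0],[0,0,0],[0,0,0],[0,0,0]],"fingers":[-1,-1,-1,-1,-1]}'
python3 -m crank '{"linear":[[0,-0.15,0.2],[0,-0.3,0.35],[0,-0.5,0.5],[-0.1,-0.7,0.5],[-0.1,-0.7,0.5]],"delta_rot":[[0,0,0],[0,0,0],[0,0,0],[0,0,0],[0,0,0]],"fingers":[-1,-1,-1,-1,-1]}'
python3 - <<'E'
from h import *
from workcell import grab_frame,observe
f=grab_frame("top");cv2.imwrite("pics/top4.png",f["image"][:,:,::-1])
cv2.imwrite("pics/top4c.png",cv2.resize(f["image"][190:290,250:450,::-1],None,fx=4,fy=4,interpolation=cv2.INTER_CUBIC))
E
```

```text
clock: 10.45
position: [0.4738, -0.1518, 0.1156]
tool_rot: [3.142, -0.005, -2.896]
force: [0.5, 0.1, 0.4]
grip_width: -0.0001
finger_force: 0.0
clock: 10.95
position: [0.4522, -0.3291, 0.2421]
tool_rot: [-3.14, 0.0, -2.898]
force: [-0.7, 0.5, -0.2]
grip_width: 0.0007
finger_force: 0.0
```

View pics/top4c.png

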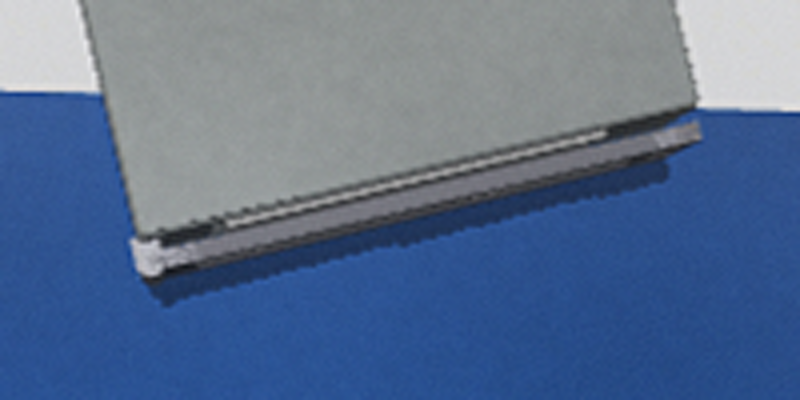

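In the crop, the door's outer top edge (160,275)-(700,145) is parallel to the box's front edge (140,238)-(695,105) within a few mrad. So it's shut, the tray is home and the fingers are clear.

```bash
python3 -c "
from workcell import bot
print(bot.job_done())"
```

```text
the job is handed in; nothing more can be done
None
```

I pushed the tray home, swung the door shut, backed the fingers clear, and handed the job in at about 11 s. No verdict came back, but the final view showed the door parallel to the box front.

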